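# Air the tool steriliser on its lid stay

### The job

Air the barber's tool steriliser, the larger grey box with a folding stay on its right side. Raise its lid by the bar handle until the stay locks straight, let go and draw clear so that the lid stands open by itself for a moment; then press the stay's knee down to break it, and let the lid close fully.

Things in the scene. Friction and masses are not known exactly. Their poses are not given: they have to be found in the camera images.
- lid_handle (a point): Centre of the steel bar handle (12 mm thick, 110 mm long) on the near edge of the steriliser's lid. Axes are the lid's: shut, x level from handle to hinge, y along bar and hinge, z up; they turn with the lid. The hinge line is 205 mm along +x, 40 mm along -z. Shut, the bar is 158 mm above the table, 28 mm clear above and 27 mm out from the lid. The bar can turn between upright fingers.
- stay_knee_pad (a point): Outer part of the black round pin (20 mm thick, 80 mm long, along the hinge line; this point is 22 mm from its free end) at the stay's knee, on the box's -y side (right, seen from the robot), 185 mm from its middle plane. 27 mm above the table when shut, about 165 when locked. Press it down from above about 25 mm (35 to be sure, under 10 N); the lid's weight then takes it on down, nearly straight.
- lid (a joint): Lid angle, rad: 0 shut, about 1.31 where the straight stay stops it (handle then about 325 mm above the table). The steriliser is a fixed grey box 180 deep, 240 wide, 118 mm high, lid 12 mm thick, aluminium, 0.8 kg, hinged on its far edge. Unless the stay is locked, a damper lets the lid sink shut in 2 to 4 s.
- stay_knee (a joint): Knee angle of the two-link stay, rad: 0 folded, lid shut; 2.51 straight; 2.61 past straight against its stop = locked. A light spring pushes it over once the lid is pulled up firmly (about 10 N) to where the stay stops it; the lid's weight then holds it locked.

How it is judged:
By the outcome, as a careful person would: the job done as asked, in the order asked, and still so for the second after the job is handed in, with the robot touching nothing.
It also fails if it takes over 61 s, if anything falls off the work surface, if the arm or the gripper's body presses on something with over 40 N, if the wrist force passes 120 N, or if a joint passes its speed limit or range.

### The arm

A 7-joint arm with a two-finger parallel gripper is mounted at the origin on the work surface. World frame = base frame: x ahead of the robot, y to its left, z up, the work surface at z = 0. Lengths are in m, angles in rad, forces in N, time in s.
With the tool pointing down it reaches from about 0.425 to 0.875 m from the base axis. Payload 4.7 kg.
Tool frame: the origin (TCP) lies at the very end of the fingers, on their centre line; the grasp point (between the pads) lies env.grip_point_offset behind it (env.grip_point_offset is the distance from the TCP to the grasp point, in m); z points along the fingers, y is the direction in which the jaws open and shut (so a half turn about z gives the same grasp; the last joint's range is limited). The gripper opens to 85 mm and grips with 20 to 120 N. Pads are 22 mm wide; open, the fingers measure 114 mm over their backs; the gripper's body (76 mm by 85 mm) begins 54 mm behind the grasp point. The pads swing forward as they close: fully open they stand 13 mm farther back than shut.
Start: joints at [1.338, 0.321, -0.07, 1.45, 0.023, 1.371, -0.057], TCP at [0.159, -0.63, 0.231] pointing down, gripper open.
Joint ranges: [-2.86, 2.86], [-0.3, 2.09], [-1.38, 1.24], [0.06, 2.45], [-1.56, 4.7], [0.09, 2.05], [-2.69, 2.69]. Speed limits (rad/s): [2.57, 2.57, 3.14, 3.14, 3.14, 3.14, 3.14].

### API

Orientations are given as a unit quaternion [w, x, y, z].
In Python, from station import env gives the robot as it stands.
- The arm moves only by the tool send_rows, never from a script. Its argument "motion" is a list of rows, each an object of numbers: "tx", "ty", "tz": the shift along the world's x, y, z in m; "rx", "ry", "rz": the turn, a rotation vector about the world's x, y, z in rad. In form: [{"tx": .., "ty": .., "tz": .., "rx": .., "ry": .., "rz": ..}, ...]. A call has 1 to 20 rows; each row is the pose to reach, as a shift and turn from the pose commanded when the call began; what a row does not reach only later rows make up. A row lasts 1/10 s, in which the tool goes at most 50 mm and 8.59 degrees, less where a joint would pass 70% of its speed; a pose out of reach is approached as far as the arm can. A call with a gripper value outside its range is refused whole. "fingers" is the closure in counts, from 0 (fully open) to 255 (shut), set as the call begins (left out, the last holds). The fingers move at their own pace and stop on an object; the grip force is fixed at half the most. Time passes only in rows, so rows that repeat a pose let the fingers close. It gives the time, the measured TCP pose, the force and the opening at its end, in the units of the state.
- env.sense(): the state, without advancing time (a new reading comes with each control period).
- env.read_camera(name): name is "scene" or "top" or "wrist"; returns the picture (384x512x3 uint8, blue, green, red); there is no depth.
- env.calibration(name): a dict with "fx", "fy", "cx", "cy" (pixels), "dist_coeffs" ([k1, k2, p1, p2, k3] as OpenCV has them; the pictures are not rectified), "rvec" (rotation vector, rad) and "tvec" (3), from world to camera coordinates, as OpenCV has them. Camera axes: x right, y down, z forward; pixel columns grow to the right and rows downward; lengths in m; the calibration is good to about 2 mm. A picture is of the moment at which its call begins: read the wrist's pose just before it. calibration takes no time and is no camera call; for the wrist camera it gives the pose at the moment of the call.
- env.close_job(): hands the job in, once; it reports no verdict.
The state is a dict: "t": time; "qpos": joint angles; "joint_vel": joint speeds; "joint_torque": joint torques, N m; "tcp_pos": TCP position; "ee_rot": TCP orientation; "wrist_force": force on the tool from outside, world axes, zero at the start; "moment": the same for the moment, N m; "finger_gap": finger opening in m.
Only numpy, scipy, OpenCV 4.12 (cv2) and the standard library are available. Lean on these libraries where they do the work, as an engineer would, in place of code of your own. Each camera call takes 0.05 s, during which the arm holds its last target.

## Working session

There is one attempt and no reset: what is moved stays moved. The work goes in short steps, Python scripts to look and compute and a tool call to move; the robot and the scene stay as the last step left them, time stands still between calls to the robot, and variables do not carry over. Pictures are saved under pics/ and viewed, and the job is handed in when it is done.

Besides the shell and the picture viewer there is one more tool, called after ">>>" as name([rows], argument=value, ...), one row to a line, values as JSON. send_rows: Moves the arm, as the interface text tells. Its arguments: {"type":"object","properties":{"motion":{"type":"array"},"fingers":{"type":"number"}},"required":["motion"]}

```bash
ls; mkdir -p pics
python3 - <<'E'
from station import env
import cv2
print(env.sense()); print(env.grip_point_offset)
for n in ["scene","top","wrist"]:
    print(n,env.calibration(n))
    cv2.imwrite(f"pics/{n}0.png",env.read_camera(n))
E
```

```text
pics
{'t': 0.0, 'qpos': array([ 1.33811586,  0.32181111, -0.07010196,  1.45167521,  0.02259731,
        1.37080029, -0.05687887]), 'joint_vel': array([ 0.00070618,  0.00095938, -0.00173111,  0.00035451, -0.00131802,
        0.0007153 ,  0.00051646]), 'joint_torque': array([-1.20562408e-04, -4.93587649e+01, -3.82226827e-01, -3.14335942e+01,
        1.30580142e-02,  1.12691021e-02, -3.75071707e-06]), 'tcp_pos': array([ 0.15861578, -0.62979364,  0.23023125]), 'ee_rot': array([-9.39415914e-04,  9.92392473e-01,  1.23110809e-01, -1.62263952e-04]), 'wrist_force': array([-0.53906167, -0.37519961, -0.07494145]), 'moment': array([-0.00620077,  0.01349885, -0.00766907]), 'finger_gap': 0.08524424333172104}
0.0187
scene {'fx': 472.9456888387908, 'fy': 472.9456888387908, 'cx': 258.4575264318476, 'cy': 190.6872228856232, 'dist_coeffs': array([-0.19833657,  0.        ,  0.        ,  0.        ,  0.        ]), 'rvec': array([ 1.12171351,  2.5187201 , -0.84487094]), 'tvec': array([ 0.41689585, -0.21068794,  1.50930877])}
top {'fx': 413.2841735073464, 'fy': 413.2841735073464, 'cx': 253.78487204552272, 'cy': 194.88010858705417, 'dist_coeffs': array([-0.13954725,  0.        ,  0.        ,  0.        ,  0.        ]), 'rvec': array([ 2.16717044, -2.19401082,  0.08670242]), 'tvec': array([-0.06523549,  0.54805433,  1.15073185])}
wrist {'fx': 322.4991617521266, 'fy': 322.4991617521266, 'cx': 260.6937895961381, 'cy': 191.76172840668121, 'dist_coeffs': array([-0.06964857,  0.        ,  0.        ,  0.        ,  0.        ]), 'rvec': array([-2.28381897,  1.77799281,  0.27213148]), 'tvec': array([-0.64877109, -0.03875034,  0.37937263])}
```

View pics/scene0.png

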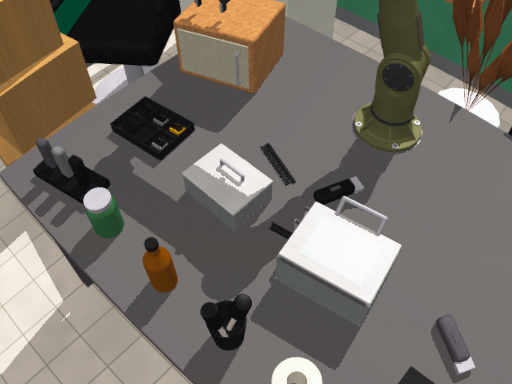

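View pics/top0.png

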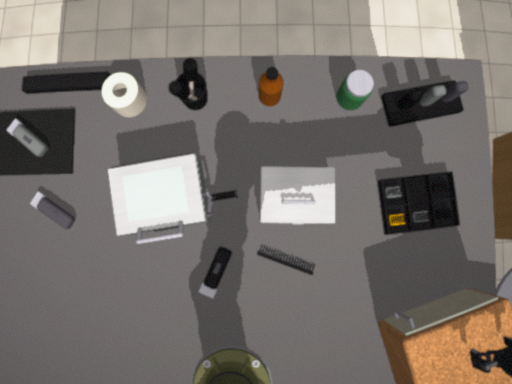

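View pics/wrist0.png

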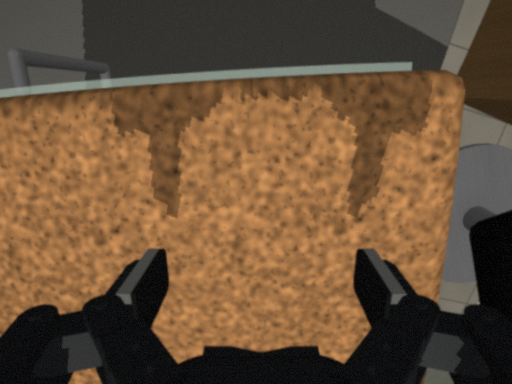

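The larger box is on the robot's left. In the top view its handle is near (160,233) and the knee pin near (222,195). I'll zoom in.

Run:
```python
import cv2
a=cv2.imread("pics/top0.png")[140:260,90:250]
b=cv2.imread("pics/scene0.png")[180:320,260:410]
cv2.imwrite("pics/topz.png",cv2.resize(a,None,fx=5,fy=5,interpolation=cv2.INTER_CUBIC))
cv2.imwrite("pics/scz.png",cv2.resize(b,None,fx=4,fy=4,interpolation=cv2.INTER_CUBIC))
```

```text
(no output)
```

View pics/topz.png

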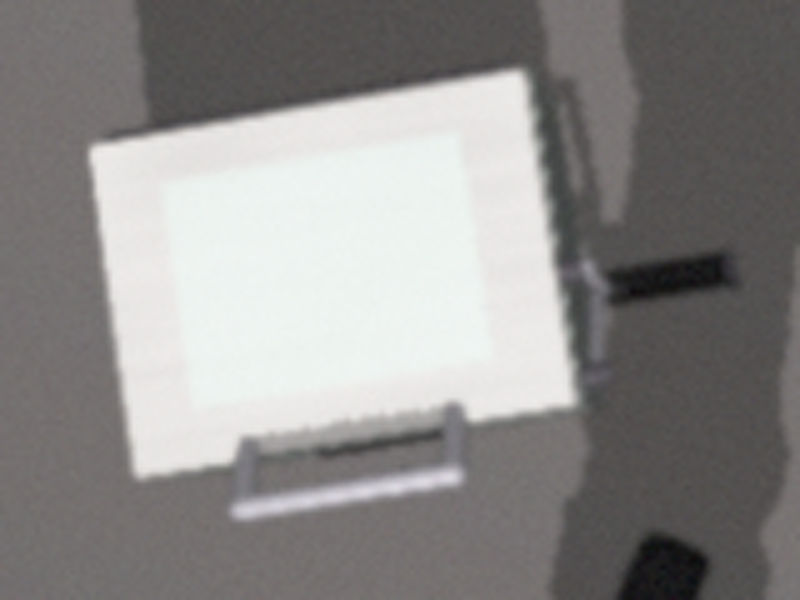

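View pics/scz.png

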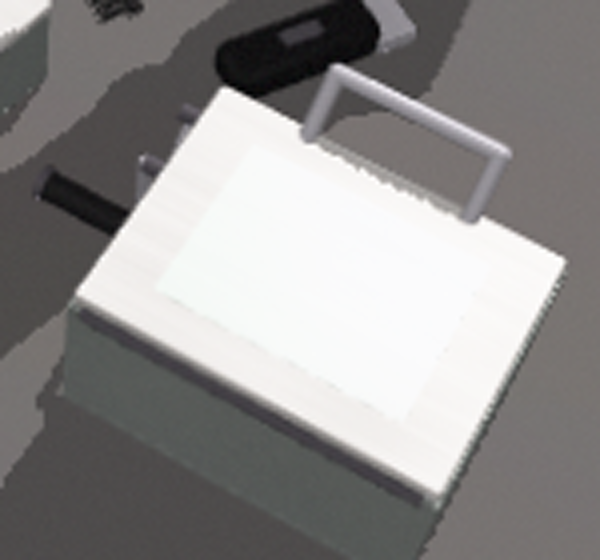

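```bash
cat > h.py <<'E'
import numpy as np,cv2
from station import env
def cam(n):
    c=env.calibration(n);K=np.array([[c['fx'],0,c['cx']],[0,c['fy'],c['cy']],[0,0,1.]])
    return K,c['dist_coeffs'],c['rvec'],c['tvec']
def ray(n,uv,c=None):
    K,d,r,t=c or cam(n)
    p=cv2.undistortPoints(np.array([[uv]],float),K,d)[0,0]
    R=cv2.Rodrigues(r)[0]
    return -R.T@t, R.T@np.array([p[0],p[1],1])
def atz(n,uv,z,c=None):
    o,d=ray(n,uv,c); return o+d*(z-o[2])/d[2]
def proj(n,P,c=None):
    K,d,r,t=c or cam(n)
    return cv2.projectPoints(np.array(P,float).reshape(-1,3),r,t,K,d)[0][:,0]
E
python3 - <<'E'
from h import *
T=lambda u,v:(90+(u+.5)/5-.5,140+(v+.5)/5-.5)
S=lambda u,v:(260+(u+.5)/4-.5,180+(v+.5)/4-.5)
h=[atz("top",T(*p),.158) for p in [(237,512),(460,478)]]
print("handle top",h,np.linalg.norm(h[0]-h[1]),np.mean(h,0))
h=[atz("scene",S(*p),.158) for p in [(335,70),(507,153)]]
print("handle scene",h,np.linalg.norm(h[0]-h[1]),np.mean(h,0))
L=[atz("top",T(*p),.13) for p in [(90,147),(522,70),(580,405),(138,478)]]
print("lid",L,[np.linalg.norm(L[i]-L[i-1]) for i in range(4)],np.mean(L,0))
P=[atz("top",T(*p),.027) for p in [(612,288),(735,270)]]
print("pin",P)
L=[atz("scene",S(*p),.13) for p in [(222,88),(566,262),(440,495),(77,293)]]
print("lid scene",L,np.mean(L,0))
P=[atz("scene",S(*p),.027) for p in [(45,183)]]
print("pin scene",P)
E
```

```text
handle top [array([0.42095899, 0.22353166, 0.158     ]), array([0.43738566, 0.10986651, 0.158     ])] 0.11484599380982151 [0.42917233 0.16669909 0.158     ]
handle scene [array([0.44001381, 0.11310748, 0.158     ]), array([0.42054879, 0.22628171, 0.158     ])] 0.11483594184459536 [0.4302813  0.16969459 0.158     ]
lid [array([0.61180578, 0.3127853 , 0.13      ]), array([0.6484452 , 0.08257509, 0.13      ]), array([0.47383512, 0.05261292, 0.13      ]), array([0.43781227, 0.28437557, 0.13      ])] [np.float64(0.17629762987567732), np.float64(0.23310767658942977), np.float64(0.17716210872476934), np.float64(0.23454545607825616)] [0.54297459 0.18308722 0.13      ]
pin [array([0.54167409, 0.04624811, 0.027     ]), array([ 0.55102471, -0.02345719,  0.027     ])]
lid scene [array([0.47904295, 0.05952832, 0.13      ]), array([0.4422653 , 0.29016523, 0.13      ]), array([0.61402823, 0.3171864 , 0.13      ]), array([0.64907721, 0.08689828, 0.13      ])] [0.54610342 0.18844456 0.13      ]
pin scene [array([ 0.55333106, -0.01842326,  0.027     ])]
```

Run:
```python
import numpy as np
n=34
r0,p0=np.hypot(.159,-.63),np.arctan2(-.63,.159); r1,p1=np.hypot(.43,.168),np.arctan2(.168,.43)
for i in range(1,n+1):
    s=i/n; r=r0+(r1-r0)*s; p=p0+(p1-p0)*s
    b=17
    if i==b: B=(r*np.cos(p),r*np.sin(p),1.482*s)
    o=(.159,-.63,0) if i<=b else B
    print(i,f'{{"tx":{r*np.cos(p)-o[0]:.3f},"ty":{r*np.sin(p)-o[1]:.3f},"tz":{min(.01*i,.07) if i<=b else 0:.2f},"rz":{1.482*s-o[2]:.3f}}},')
```

```text
1 {"tx":0.030,"ty":0.014,"tz":0.01,"rz":0.044},
2 {"tx":0.058,"ty":0.029,"tz":0.02,"rz":0.087},
3 {"tx":0.086,"ty":0.046,"tz":0.03,"rz":0.131},
4 {"tx":0.112,"ty":0.064,"tz":0.04,"rz":0.174},
5 {"tx":0.137,"ty":0.083,"tz":0.05,"rz":0.218},
6 {"tx":0.161,"ty":0.103,"tz":0.06,"rz":0.262},
7 {"tx":0.184,"ty":0.124,"tz":0.07,"rz":0.305},
8 {"tx":0.206,"ty":0.147,"tz":0.07,"rz":0.349},
9 {"tx":0.226,"ty":0.170,"tz":0.07,"rz":0.392},
10 {"tx":0.244,"ty":0.193,"tz":0.07,"rz":0.436},
11 {"tx":0.262,"ty":0.218,"tz":0.07,"rz":0.479},
12 {"tx":0.278,"ty":0.243,"tz":0.07,"rz":0.523},
13 {"tx":0.292,"ty":0.269,"tz":0.07,"rz":0.567},
14 {"tx":0.305,"ty":0.295,"tz":0.07,"rz":0.610},
15 {"tx":0.317,"ty":0.322,"tz":0.07,"rz":0.654},
16 {"tx":0.327,"ty":0.348,"tz":0.07,"rz":0.697},
17 {"tx":0.335,"ty":0.376,"tz":0.07,"rz":0.741},
18 {"tx":0.007,"ty":0.027,"tz":0.00,"rz":0.044},
19 {"tx":0.013,"ty":0.055,"tz":0.00,"rz":0.087},
20 {"tx":0.017,"ty":0.082,"tz":0.00,"rz":0.131},
21 {"tx":0.019,"ty":0.109,"tz":0.00,"rz":0.174},
22 {"tx":0.021,"ty":0.136,"tz":0.00,"rz":0.218},
23 {"tx":0.020,"ty":0.163,"tz":0.00,"rz":0.262},
24 {"tx":0.019,"ty":0.189,"tz":0.00,"rz":0.305},
25 {"tx":0.016,"ty":0.215,"tz":0.00,"rz":0.349},
26 {"tx":0.012,"ty":0.241,"tz":0.00,"rz":0.392},
27 {"tx":0.006,"ty":0.266,"tz":0.00,"rz":0.436},
28 {"tx":-0.001,"ty":0.291,"tz":0.00,"rz":0.479},
29 {"tx":-0.008,"ty":0.314,"tz":0.00,"rz":0.523},
30 {"tx":-0.017,"ty":0.338,"tz":0.00,"rz":0.567},
31 {"tx":-0.028,"ty":0.360,"tz":0.00,"rz":0.610},
32 {"tx":-0.039,"ty":0.382,"tz":0.00,"rz":0.654},
33 {"tx":-0.051,"ty":0.403,"tz":0.00,"rz":0.697},
34 {"tx":-0.064,"ty":0.422,"tz":0.00,"rz":0.741},
```

>>> send_rows([
  {"tx":0,"ty":0,"tz":0.03},
  {"tx":0.03,"ty":0.014,"tz":0.06,"rz":0.044},
  {"tx":0.058,"ty":0.029,"tz":0.07,"rz":0.087},
  {"tx":0.086,"ty":0.046,"tz":0.07,"rz":0.131},
  {"tx":0.112,"ty":0.064,"tz":0.07,"rz":0.174},
  {"tx":0.137,"ty":0.083,"tz":0.07,"rz":0.218},
  {"tx":0.161,"ty":0.103,"tz":0.07,"rz":0.262},
  {"tx":0.184,"ty":0.124,"tz":0.07,"rz":0.305},
  {"tx":0.206,"ty":0.147,"tz":0.07,"rz":0.349},
  {"tx":0.226,"ty":0.17,"tz":0.07,"rz":0.392},
  {"tx":0.244,"ty":0.193,"tz":0.07,"rz":0.436},
  {"tx":0.262,"ty":0.218,"tz":0.07,"rz":0.479},
  {"tx":0.278,"ty":0.243,"tz":0.07,"rz":0.523},
  {"tx":0.292,"ty":0.269,"tz":0.07,"rz":0.567},
  {"tx":0.305,"ty":0.295,"tz":0.07,"rz":0.61},
  {"tx":0.317,"ty":0.322,"tz":0.07,"rz":0.654},
  {"tx":0.327,"ty":0.348,"tz":0.07,"rz":0.697},
  {"tx":0.335,"ty":0.376,"tz":0.07,"rz":0.741},
], fingers=0)

```text
validation failed for argument at $.mo...
```

>>> send_rows([
  {"tx":0.007,"ty":0.027,"rz":0.044},
  {"tx":0.013,"ty":0.055,"rz":0.087},
  {"tx":0.017,"ty":0.082,"rz":0.131},
  {"tx":0.019,"ty":0.109,"rz":0.174},
  {"tx":0.021,"ty":0.136,"rz":0.218},
  {"tx":0.02,"ty":0.163,"rz":0.262},
  {"tx":0.019,"ty":0.189,"rz":0.305},
  {"tx":0.016,"ty":0.215,"rz":0.349},
  {"tx":0.012,"ty":0.241,"rz":0.392},
  {"tx":0.006,"ty":0.266,"rz":0.436},
  {"tx":-0.001,"ty":0.291,"rz":0.479},
  {"tx":-0.008,"ty":0.314,"rz":0.523},
  {"tx":-0.017,"ty":0.338,"rz":0.567},
  {"tx":-0.028,"ty":0.36,"rz":0.61},
  {"tx":-0.039,"ty":0.382,"rz":0.654},
  {"tx":-0.051,"ty":0.403,"rz":0.697},
  {"tx":-0.064,"ty":0.422,"rz":0.741},
  {"tx":-0.064,"ty":0.422,"rz":0.741},
  {"tx":-0.064,"ty":0.422,"rz":0.741},
])

```text
validation failed for argument at $.mo...
```

Run:
```python
from h import *
s=env.sense();print(s['t'],s['tcp_pos'],s['ee_rot'],s['qpos'].round(2),s['wrist_force'])
c=cam("wrist");im=env.read_camera("wrist")
hx=np.array([.430,.168,.158]);ey=np.array([-.157,.9875,0])
for P in (hx+.055*ey,hx-.055*ey,hx):
    u=proj("wrist",P,c)[0];print(u);cv2.circle(im,tuple(int(round(x)) for x in u),3,(0,0,255),-1)
cv2.imwrite("pics/wrist1.png",im)
```

```text
0.15 [ 0.15866932 -0.62991323  0.23047101] [-7.31518903e-04  9.92393293e-01  1.23105656e-01 -1.21983543e-04] [ 1.34  0.32 -0.07  1.45  0.02  1.37 -0.06] [ 0.47167824 -0.19986869 -0.62659217]
[14539.03575739  8335.28268514]
[8543.97578944 5588.98329285]
[11233.46112358  6861.15527109]
```

View pics/wrist1.png

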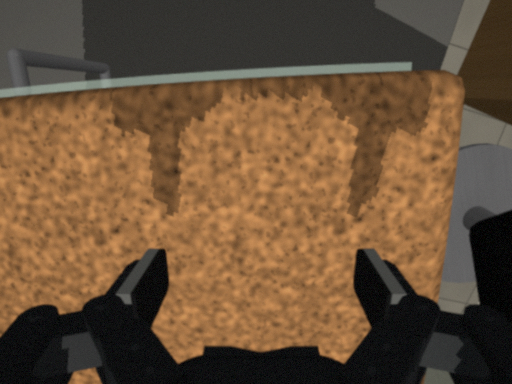

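Both moves were refused, and the arm hasn't moved. The wrist picture is unchanged. All six keys are probably required in each row, so I'll give them all.

>>> send_rows([
  {"tx":0,"ty":0,"tz":0.03,"rx":0,"ry":0,"rz":0},
  {"tx":0.03,"ty":0.014,"tz":0.06,"rx":0,"ry":0,"rz":0.044},
  {"tx":0.058,"ty":0.029,"tz":0.07,"rx":0,"ry":0,"rz":0.087},
  {"tx":0.086,"ty":0.046,"tz":0.07,"rx":0,"ry":0,"rz":0.131},
  {"tx":0.112,"ty":0.064,"tz":0.07,"rx":0,"ry":0,"rz":0.174},
  {"tx":0.137,"ty":0.083,"tz":0.07,"rx":0,"ry":0,"rz":0.218},
  {"tx":0.161,"ty":0.103,"tz":0.07,"rx":0,"ry":0,"rz":0.262},
  {"tx":0.184,"ty":0.124,"tz":0.07,"rx":0,"ry":0,"rz":0.305},
  {"tx":0.206,"ty":0.147,"tz":0.07,"rx":0,"ry":0,"rz":0.349},
  {"tx":0.226,"ty":0.17,"tz":0.07,"rx":0,"ry":0,"rz":0.392},
  {"tx":0.244,"ty":0.193,"tz":0.07,"rx":0,"ry":0,"rz":0.436},
  {"tx":0.262,"ty":0.218,"tz":0.07,"rx":0,"ry":0,"rz":0.479},
  {"tx":0.278,"ty":0.243,"tz":0.07,"rx":0,"ry":0,"rz":0.523},
  {"tx":0.292,"ty":0.269,"tz":0.07,"rx":0,"ry":0,"rz":0.567},
  {"tx":0.305,"ty":0.295,"tz":0.07,"rx":0,"ry":0,"rz":0.61},
  {"tx":0.317,"ty":0.322,"tz":0.07,"rx":0,"ry":0,"rz":0.654},
  {"tx":0.327,"ty":0.348,"tz":0.07,"rx":0,"ry":0,"rz":0.697},
  {"tx":0.335,"ty":0.376,"tz":0.07,"rx":0,"ry":0,"rz":0.741},
], fingers=0)

```text
t: 2.0
tcp_pos: [0.4944, -0.2523, 0.3013]
ee_rot: [0.0, 0.88, 0.476, -0.0]
wrist_force: [0.2, -0.2, -1.1]
finger_gap: 0.0853
```

>>> send_rows([
  {"tx":0.007,"ty":0.027,"tz":0,"rx":0,"ry":0,"rz":0.044},
  {"tx":0.013,"ty":0.055,"tz":0,"rx":0,"ry":0,"rz":0.087},
  {"tx":0.017,"ty":0.082,"tz":0,"rx":0,"ry":0,"rz":0.131},
  {"tx":0.019,"ty":0.109,"tz":0,"rx":0,"ry":0,"rz":0.174},
  {"tx":0.021,"ty":0.136,"tz":0,"rx":0,"ry":0,"rz":0.218},
  {"tx":0.02,"ty":0.163,"tz":0,"rx":0,"ry":0,"rz":0.262},
  {"tx":0.019,"ty":0.189,"tz":0,"rx":0,"ry":0,"rz":0.305},
  {"tx":0.016,"ty":0.215,"tz":0,"rx":0,"ry":0,"rz":0.349},
  {"tx":0.012,"ty":0.241,"tz":0,"rx":0,"ry":0,"rz":0.392},
  {"tx":0.006,"ty":0.266,"tz":0,"rx":0,"ry":0,"rz":0.436},
  {"tx":-0.001,"ty":0.291,"tz":0,"rx":0,"ry":0,"rz":0.479},
  {"tx":-0.008,"ty":0.314,"tz":0,"rx":0,"ry":0,"rz":0.523},
  {"tx":-0.017,"ty":0.338,"tz":0,"rx":0,"ry":0,"rz":0.567},
  {"tx":-0.028,"ty":0.36,"tz":0,"rx":0,"ry":0,"rz":0.61},
  {"tx":-0.039,"ty":0.382,"tz":0,"rx":0,"ry":0,"rz":0.654},
  {"tx":-0.051,"ty":0.403,"tz":0,"rx":0,"ry":0,"rz":0.697},
  {"tx":-0.064,"ty":0.422,"tz":0,"rx":0,"ry":0,"rz":0.741},
  {"tx":-0.064,"ty":0.422,"tz":0,"rx":0,"ry":0,"rz":0.741},
])

```text
t: 3.8
tcp_pos: [0.4276, 0.1715, 0.3017]
ee_rot: [0.0, 0.646, 0.763, 0.0]
wrist_force: [0.6, -0.5, -0.2]
finger_gap: 0.0855
```

Run:
```python
from h import *
s=env.sense();print(s['t'],s['tcp_pos'],s['ee_rot'],s['qpos'].round(2),s['wrist_force'])
c=cam("wrist");im=env.read_camera("wrist")
hx=np.array([.430,.168,.158]);ey=np.array([-.157,.9875,0])
for P in (hx+.055*ey,hx-.055*ey,hx):
    u=proj("wrist",P,c)[0];print(u);cv2.circle(im,tuple(int(round(x)) for x in u),3,(0,0,255),-1)
cv2.imwrite("pics/wrist2.png",im)
import pickle;pickle.dump(c,open("c2.pkl","wb"))
```

```text
3.8 [0.42757607 0.17154374 0.30171728] [3.10925411e-04 6.46185013e-01 7.63180722e-01 1.33117356e-04] [ 0.48 -0.12 -0.83  1.76 -0.09  1.47 -0.17] [ 0.6338807  -0.52032212 -0.20667578]
[263.11081332 121.88571243]
[261.89882013 237.40849309]
[262.47619114 182.73596327]
```

View pics/wrist2.png

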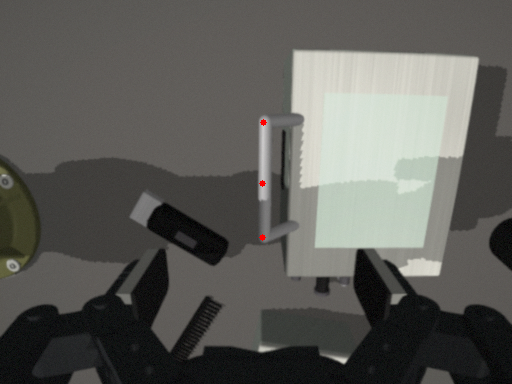

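>>> send_rows([
  {"tx":0.003,"ty":-0.003,"tz":-0.04,"rx":0,"ry":0,"rz":0},
  {"tx":0.003,"ty":-0.003,"tz":-0.08,"rx":0,"ry":0,"rz":0},
  {"tx":0.003,"ty":-0.003,"tz":-0.11,"rx":0,"ry":0,"rz":0},
  {"tx":0.003,"ty":-0.003,"tz":-0.14,"rx":0,"ry":0,"rz":0},
  {"tx":0.003,"ty":-0.003,"tz":-0.155,"rx":0,"ry":0,"rz":0},
  {"tx":0.003,"ty":-0.003,"tz":-0.161,"rx":0,"ry":0,"rz":0},
  {"tx":0.003,"ty":-0.003,"tz":-0.161,"rx":0,"ry":0,"rz":0},
])

```text
t: 4.55
tcp_pos: [0.4327, 0.164, 0.1398]
ee_rot: [-0.001, 0.649, 0.76, -0.0]
wrist_force: [-0.1, 0.9, 0.9]
finger_gap: 0.0853
```

>>> send_rows([
  {"tx":0,"ty":0,"tz":0,"rx":0,"ry":0,"rz":0},
  {"tx":0,"ty":0,"tz":0,"rx":0,"ry":0,"rz":0},
  {"tx":0,"ty":0,"tz":0,"rx":0,"ry":0,"rz":0},
  {"tx":0,"ty":0,"tz":0,"rx":0,"ry":0,"rz":0},
  {"tx":0,"ty":0,"tz":0,"rx":0,"ry":0,"rz":0},
  {"tx":0,"ty":0,"tz":0,"rx":0,"ry":0,"rz":0},
  {"tx":0,"ty":0,"tz":0,"rx":0,"ry":0,"rz":0},
  {"tx":0,"ty":0,"tz":0,"rx":0,"ry":0,"rz":0},
  {"tx":0,"ty":0,"tz":0,"rx":0,"ry":0,"rz":0},
  {"tx":0,"ty":0,"tz":0,"rx":0,"ry":0,"rz":0},
], fingers=255)

```text
t: 5.55
tcp_pos: [0.4324, 0.1646, 0.1408]
ee_rot: [-0.0, 0.649, 0.761, -0.0]
wrist_force: [-2.0, -1.4, 5.6]
finger_gap: 0.0097
```

Run:
```python
from h import *
s=env.sense();print(s['t'],s['tcp_pos'],s['ee_rot'],s['qpos'].round(2),s['wrist_force'],s['finger_gap'])
cv2.imwrite("pics/wrist3.png",env.read_camera("wrist"))
ex=np.array([np.cos(.158),np.sin(.158)])
r=np.hypot(.205,.04);a=np.arctan2(.04,.205)
for th in np.linspace(0,1.4,15):
    dx=.205-r*np.cos(a+th);dz=r*np.sin(a+th)-.04
    print(round(th,2),(dx*ex).round(3),round(dz,3))
```

```text
5.55 [0.43244707 0.16457685 0.14075555] [-4.42530470e-05  6.49089054e-01  7.60712267e-01 -4.94164412e-04] [ 0.45  0.03 -0.88  1.99  0.03  1.14 -0.27] [-2.03532272 -1.35824095  5.59705268] 0.009676258605009185
0.0 [-0. -0.] 0.0
0.1 [0.005 0.001] 0.02
0.2 [0.012 0.002] 0.04
0.3 [0.021 0.003] 0.059
0.4 [0.031 0.005] 0.077
0.5 [0.044 0.007] 0.093
0.6 [0.058 0.009] 0.109
0.7 [0.073 0.012] 0.123
0.8 [0.09  0.014] 0.135
0.9 [0.108 0.017] 0.145
1.0 [0.126 0.02 ] 0.154
1.1 [0.146 0.023] 0.161
1.2 [0.166 0.026] 0.166
1.3 [0.186 0.03 ] 0.168
1.4 [0.207 0.033] 0.169
```

View pics/wrist3.png

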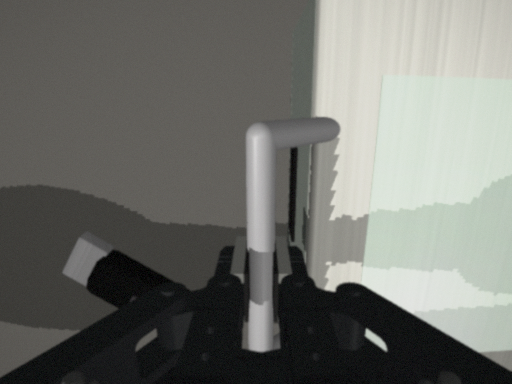

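The handle is held: the bar stands vertical at column 260 between the pads. Now I'll lift along the arc.

>>> send_rows([
  {"tx":0.002,"ty":0,"tz":0.01,"rx":0,"ry":0,"rz":0},
  {"tx":0.005,"ty":0.001,"tz":0.02,"rx":0,"ry":0,"rz":0},
  {"tx":0.008,"ty":0.001,"tz":0.03,"rx":0,"ry":0,"rz":0},
  {"tx":0.012,"ty":0.002,"tz":0.04,"rx":0,"ry":0,"rz":0},
  {"tx":0.016,"ty":0.0025,"tz":0.05,"rx":0,"ry":0,"rz":0},
  {"tx":0.021,"ty":0.003,"tz":0.059,"rx":0,"ry":0,"rz":0},
  {"tx":0.026,"ty":0.004,"tz":0.068,"rx":0,"ry":0,"rz":0},
  {"tx":0.031,"ty":0.005,"tz":0.077,"rx":0,"ry":0,"rz":0},
  {"tx":0.037,"ty":0.006,"tz":0.085,"rx":0,"ry":0,"rz":0},
  {"tx":0.044,"ty":0.007,"tz":0.093,"rx":0,"ry":0,"rz":0},
  {"tx":0.051,"ty":0.008,"tz":0.101,"rx":0,"ry":0,"rz":0},
  {"tx":0.058,"ty":0.009,"tz":0.109,"rx":0,"ry":0,"rz":0},
  {"tx":0.065,"ty":0.01,"tz":0.116,"rx":0,"ry":0,"rz":0},
  {"tx":0.073,"ty":0.012,"tz":0.123,"rx":0,"ry":0,"rz":0},
  {"tx":0.081,"ty":0.013,"tz":0.129,"rx":0,"ry":0,"rz":0},
  {"tx":0.09,"ty":0.014,"tz":0.135,"rx":0,"ry":0,"rz":0},
  {"tx":0.099,"ty":0.016,"tz":0.14,"rx":0,"ry":0,"rz":0},
  {"tx":0.108,"ty":0.017,"tz":0.145,"rx":0,"ry":0,"rz":0},
])

```text
t: 7.4
tcp_pos: [0.5393, 0.1815, 0.2897]
ee_rot: [-0.0, 0.649, 0.761, -0.002]
wrist_force: [-14.1, -2.8, 17.4]
finger_gap: 0.0096
```

Run:
```python
from h import *
s=env.sense();print(s['t'],s['tcp_pos'],s['ee_rot'],s['qpos'].round(2),s['wrist_force'],s['finger_gap'])
cv2.imwrite("pics/scene4.png",env.read_camera("scene"))
```

```text
7.4 [0.53925319 0.18146461 0.2896684 ] [-1.08001448e-04  6.49144576e-01  7.60662888e-01 -1.81098287e-03] [ 0.38  0.21 -0.87  1.54  0.17  1.47 -0.34] [-14.14596076  -2.8198786   17.36513266] 0.00957932897414512
```

View pics/scene4.png

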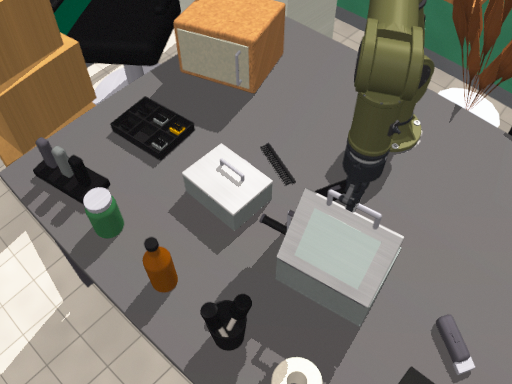

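>>> send_rows([
  {"tx":0.006,"ty":0.001,"tz":0.006,"rx":0,"ry":0,"rz":0},
  {"tx":0.014,"ty":0.002,"tz":0.01,"rx":0,"ry":0,"rz":0},
  {"tx":0.022,"ty":0.003,"tz":0.013,"rx":0,"ry":0,"rz":0},
  {"tx":0.03,"ty":0.005,"tz":0.016,"rx":0,"ry":0,"rz":0},
  {"tx":0.038,"ty":0.006,"tz":0.019,"rx":0,"ry":0,"rz":0},
  {"tx":0.046,"ty":0.007,"tz":0.021,"rx":0,"ry":0,"rz":0},
  {"tx":0.054,"ty":0.009,"tz":0.023,"rx":0,"ry":0,"rz":0},
  {"tx":0.062,"ty":0.01,"tz":0.024,"rx":0,"ry":0,"rz":0},
  {"tx":0.068,"ty":0.011,"tz":0.025,"rx":0,"ry":0,"rz":0},
  {"tx":0.074,"ty":0.012,"tz":0.026,"rx":0,"ry":0,"rz":0},
  {"tx":0.074,"ty":0.012,"tz":0.026,"rx":0,"ry":0,"rz":0},
])

```text
t: 8.55
tcp_pos: [0.6167, 0.1939, 0.3135]
ee_rot: [0.001, 0.65, 0.76, 0.002]
wrist_force: [-2.2, -0.3, 6.3]
finger_gap: 0.0098
```

Run:
```python
from h import *
s=env.sense();print(s['t'],s['tcp_pos'],s['ee_rot'],s['qpos'].round(2),s['wrist_force'],s['finger_gap'])
```

```text
8.55 [0.61672601 0.19385093 0.31351507] [0.00085268 0.64954843 0.76031757 0.00181539] [ 0.26  0.39 -0.84  1.31  0.29  1.56 -0.38] [-2.16617968 -0.32962636  6.28616345] 0.009833825422435577
```

>>> send_rows([
  {"tx":0.004,"ty":0.0005,"tz":0,"rx":0,"ry":0,"rz":0},
  {"tx":0.008,"ty":0.001,"tz":0,"rx":0,"ry":0,"rz":0},
  {"tx":0.01,"ty":0.0015,"tz":0,"rx":0,"ry":0,"rz":0},
  {"tx":0.01,"ty":0.0015,"tz":0,"rx":0,"ry":0,"rz":0},
])

```text
t: 8.95
tcp_pos: [0.6213, 0.1945, 0.3138]
ee_rot: [-0.002, 0.649, 0.761, -0.004]
wrist_force: [-17.0, -4.5, 13.4]
finger_gap: 0.0099
```

>>> send_rows([
  {"tx":0.002,"ty":0,"tz":0,"rx":0,"ry":0,"rz":0},
  {"tx":0.003,"ty":0.0005,"tz":0,"rx":0,"ry":0,"rz":0},
  {"tx":0.003,"ty":0.0005,"tz":0,"rx":0,"ry":0,"rz":0},
  {"tx":0.003,"ty":0.0005,"tz":0,"rx":0,"ry":0,"rz":0},
  {"tx":0.003,"ty":0.0005,"tz":0,"rx":0,"ry":0,"rz":0},
])

```text
t: 9.45
tcp_pos: [0.6217, 0.1946, 0.3138]
ee_rot: [-0.003, 0.649, 0.761, -0.006]
wrist_force: [-23.9, -7.3, 15.4]
finger_gap: 0.0095
```

Run:
```python
from h import *
s=env.sense();print(s['t'],s['tcp_pos'],s['wrist_force'])
a=env.read_camera("scene");b=env.read_camera("top")
cv2.imwrite("pics/s5.png",cv2.resize(a[160:320,220:420],None,fx=4,fy=4-.4,interpolation=cv2.INTER_CUBIC))
cv2.imwrite("pics/t5.png",cv2.resize(b[120:270,90:270],None,fx=4,fy=4,interpolation=cv2.INTER_CUBIC))
```

```text
9.45 [0.62168168 0.19456891 0.31381508] [-23.89316455  -7.26762398  15.38547805]
```

View pics/s5.png

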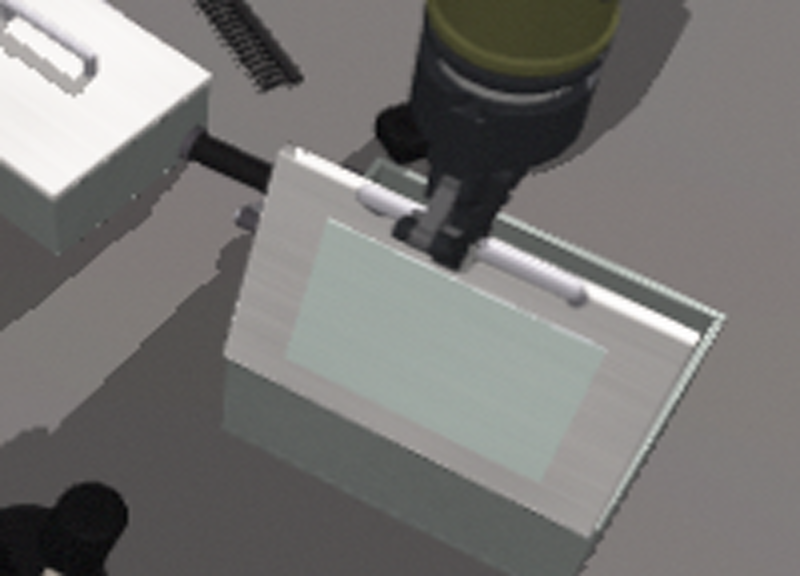

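View pics/t5.png

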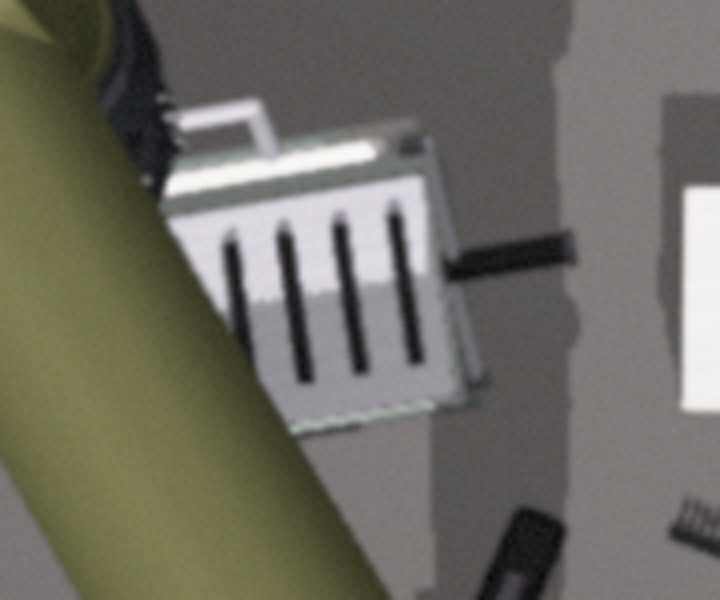

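>>> send_rows([
  {"tx":-0.004,"ty":-0.0005,"tz":0,"rx":0,"ry":0,"rz":0},
  {"tx":-0.009,"ty":-0.0015,"tz":0,"rx":0,"ry":0,"rz":0},
  {"tx":-0.014,"ty":-0.002,"tz":0,"rx":0,"ry":0,"rz":0},
  {"tx":-0.014,"ty":-0.002,"tz":0,"rx":0,"ry":0,"rz":0},
])

```text
t: 9.95
tcp_pos: [0.6193, 0.1943, 0.3137]
ee_rot: [0.004, 0.65, 0.76, 0.006]
wrist_force: [10.9, 4.8, 3.0]
finger_gap: 0.0097
```

Run:
```python
from h import *
from scipy.optimize import least_squares
s=env.sense();print(s['t'],s['tcp_pos'],s['wrist_force'])
def tri(t,sc):
    A=[ray("top",t),ray("scene",sc)]
    M=[];b=[]
    for o,d in A:
        d=d/np.linalg.norm(d);Q=np.eye(3)-np.outer(d,d);M.append(Q);b.append(Q@o)
    x,r,*_=np.linalg.lstsq(np.vstack(M),np.hstack(b),rcond=None);return x,np.sqrt(r)
print(tri((90+572.5/4-.5,120+248.5/4-.5),(220+192.5/4-.5,160+144.5/3.6-.5)))
```

```text
9.95 [0.61926878 0.19427631 0.31374495] [10.92430378  4.82608846  3.03856573]
(array([ 0.56984582, -0.01870984,  0.15953391]), array([0.00092723]))
```

The lid resists being pulled back (11 N with almost no movement), so it is locked. The pin end triangulates to (0.570, -0.019, 0.160). Next I'll relax the grip, release and rise.

>>> send_rows([
  {"tx":0.005,"ty":0.0005,"tz":0,"rx":0,"ry":0,"rz":0},
  {"tx":0.005,"ty":0.0005,"tz":0,"rx":0,"ry":0,"rz":0},
])

```text
t: 10.15
tcp_pos: [0.62, 0.1944, 0.3138]
ee_rot: [0.001, 0.649, 0.76, 0.001]
wrist_force: [-3.0, -0.5, 8.7]
finger_gap: 0.0093
```

>>> send_rows([
  {"tx":0,"ty":0,"tz":0,"rx":0,"ry":0,"rz":0},
  {"tx":0,"ty":0,"tz":0,"rx":0,"ry":0,"rz":0},
  {"tx":0,"ty":0,"tz":0,"rx":0,"ry":0,"rz":0},
  {"tx":0,"ty":0,"tz":0,"rx":0,"ry":0,"rz":0},
  {"tx":0,"ty":0,"tz":0,"rx":0,"ry":0,"rz":0},
  {"tx":0,"ty":0,"tz":0.02,"rx":0,"ry":0,"rz":0},
  {"tx":0,"ty":0,"tz":0.05,"rx":0,"ry":0,"rz":0},
  {"tx":0,"ty":0,"tz":0.09,"rx":0,"ry":0,"rz":0},
  {"tx":0,"ty":0,"tz":0.12,"rx":0,"ry":0,"rz":0},
  {"tx":0,"ty":0,"tz":0.12,"rx":0,"ry":0,"rz":0},
], fingers=0)

```text
t: 11.15
tcp_pos: [0.6196, 0.1953, 0.4363]
ee_rot: [0.002, 0.649, 0.761, 0.004]
wrist_force: [-0.5, 0.4, -0.3]
finger_gap: 0.0855
```

Run:
```python
from h import *
s=env.sense();print(s['t'],s['tcp_pos'],s['wrist_force'],s['qpos'].round(2))
a=env.read_camera("scene")
cv2.imwrite("pics/s6.png",cv2.resize(a[100:320,200:440],None,fx=2.5,fy=2.5,interpolation=cv2.INTER_CUBIC))
```

```text
11.15 [0.61956773 0.19525999 0.43627138] [-0.54335165  0.37405239 -0.33411336] [ 0.19  0.41 -0.84  1.04  0.31  1.8  -0.37]
```

View pics/s6.png

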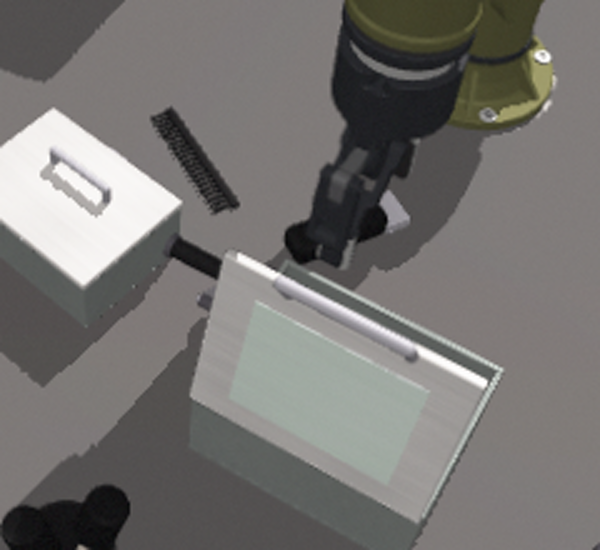

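The lid stands open by itself, with its handle at about (345,315) in the crop and the gripper clear of it. Now over to the knee, fingers closed.

>>> send_rows([
  {"tx":-0.006,"ty":-0.02,"tz":0,"rx":0,"ry":0,"rz":0},
  {"tx":-0.014,"ty":-0.05,"tz":0,"rx":0,"ry":0,"rz":0},
  {"tx":-0.023,"ty":-0.085,"tz":0,"rx":0,"ry":0,"rz":0},
  {"tx":-0.032,"ty":-0.12,"tz":0,"rx":0,"ry":0,"rz":0},
  {"tx":-0.041,"ty":-0.15,"tz":0,"rx":0,"ry":0,"rz":0},
  {"tx":-0.048,"ty":-0.175,"tz":0,"rx":0,"ry":0,"rz":0},
  {"tx":-0.053,"ty":-0.195,"tz":0,"rx":0,"ry":0,"rz":0},
  {"tx":-0.053,"ty":-0.195,"tz":-0.04,"rx":0,"ry":0,"rz":0},
  {"tx":-0.053,"ty":-0.195,"tz":-0.08,"rx":0,"ry":0,"rz":0},
  {"tx":-0.053,"ty":-0.195,"tz":-0.12,"rx":0,"ry":0,"rz":0},
  {"tx":-0.053,"ty":-0.195,"tz":-0.15,"rx":0,"ry":0,"rz":0},
  {"tx":-0.053,"ty":-0.195,"tz":-0.16,"rx":0,"ry":0,"rz":0},
  {"tx":-0.053,"ty":-0.195,"tz":-0.16,"rx":0,"ry":0,"rz":0},
], fingers=255)

```text
t: 12.5
tcp_pos: [0.5646, -0.0012, 0.2695]
ee_rot: [-0.001, 0.649, 0.761, -0.001]
wrist_force: [0.1, 1.1, -0.3]
finger_gap: -0.0001
```

Run:
```python
from h import *
s=env.sense();print(s['t'],s['tcp_pos'],s['wrist_force'],s['qpos'].round(2))
c=cam("wrist");a=env.read_camera("wrist");cv2.imwrite("pics/w7.png",a)
print(proj("wrist",[[.570,-.019,.16],[.5665,.003,.16],s['tcp_pos']],c))
b=env.read_camera("top");cv2.imwrite("pics/t7.png",cv2.resize(b[120:270,90:270],None,fx=4,fy=4,interpolation=cv2.INTER_CUBIC))
a=env.read_camera("scene")
cv2.imwrite("pics/s7.png",cv2.resize(a[100:320,200:440],None,fx=2.5,fy=2.5,interpolation=cv2.INTER_CUBIC))
```

```text
12.5 [ 0.56459428 -0.0011849   0.26949506] [ 0.06701249  1.06252606 -0.33046327] [ 0.64  0.19 -0.78  1.59  0.14  1.42  0.01]
[[264.09683876 210.81349558]
 [264.19721752 184.9969409 ]
 [260.58544897 253.72949115]]
```

View pics/w7.png

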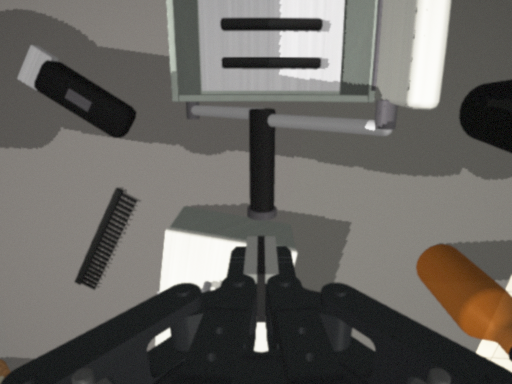

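View pics/s7.png

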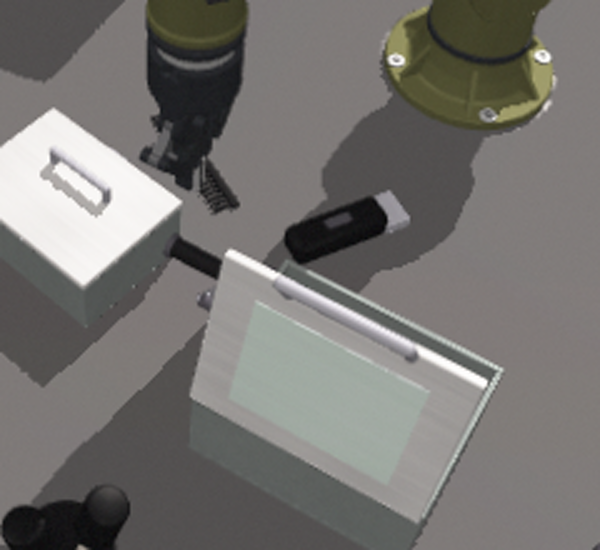

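View pics/t7.png

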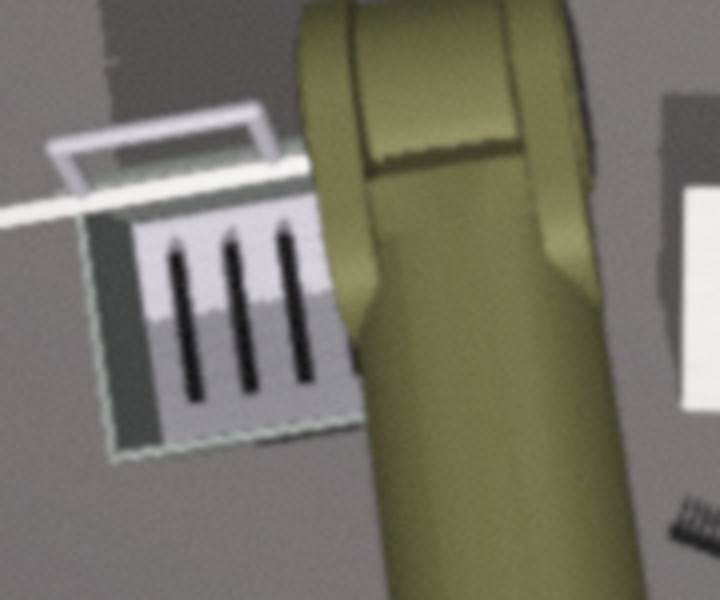

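The wrist view shows the pin upright at column 262, from row 112 to its end at row 217, in line with the closed fingers. The lid is still open after more than 2 s. Now I'll press down.

>>> send_rows([
  {"tx":0.001,"ty":0.001,"tz":-0.03,"rx":0,"ry":0,"rz":0},
  {"tx":0.001,"ty":0.001,"tz":-0.06,"rx":0,"ry":0,"rz":0},
  {"tx":0.001,"ty":0.001,"tz":-0.08,"rx":0,"ry":0,"rz":0},
  {"tx":0.001,"ty":0.001,"tz":-0.09,"rx":0,"ry":0,"rz":0},
  {"tx":0.001,"ty":0.001,"tz":-0.095,"rx":0,"ry":0,"rz":0},
  {"tx":0.001,"ty":0.001,"tz":-0.1,"rx":0,"ry":0,"rz":0},
  {"tx":0.001,"ty":0.001,"tz":-0.105,"rx":0,"ry":0,"rz":0},
])

```text
t: 13.35
tcp_pos: [0.568, 0.0003, 0.1676]
ee_rot: [0.001, 0.649, 0.761, 0.001]
wrist_force: [0.9, 0.4, 0.5]
finger_gap: 0.0003
```

>>> send_rows([
  {"tx":0,"ty":0,"tz":-0.005,"rx":0,"ry":0,"rz":0},
  {"tx":0,"ty":0,"tz":-0.01,"rx":0,"ry":0,"rz":0},
  {"tx":0,"ty":0,"tz":-0.015,"rx":0,"ry":0,"rz":0},
])

```text
t: 13.65
tcp_pos: [0.5667, 0.0001, 0.151]
ee_rot: [0.0, 0.649, 0.761, -0.0]
wrist_force: [-0.3, 0.4, -0.6]
finger_gap: -0.0002
```

Run:
```python
from h import *
s=env.sense();print(s['t'],s['tcp_pos'],s['wrist_force'])
a=env.read_camera("wrist");cv2.imwrite("pics/w8.png",a)
a=env.read_camera("scene")
cv2.imwrite("pics/s8.png",cv2.resize(a[140:300,200:440],None,fx=3.3,fy=3.3,interpolation=cv2.INTER_CUBIC))
```

```text
13.65 [5.66687531e-01 1.20225692e-04 1.50987221e-01] [-0.28066689  0.36501803 -0.57267873]
```

View pics/w8.png

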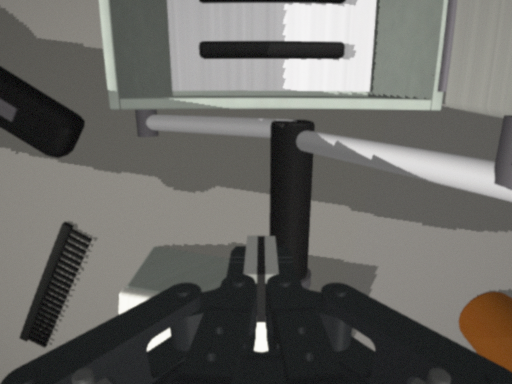

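View pics/s8.png

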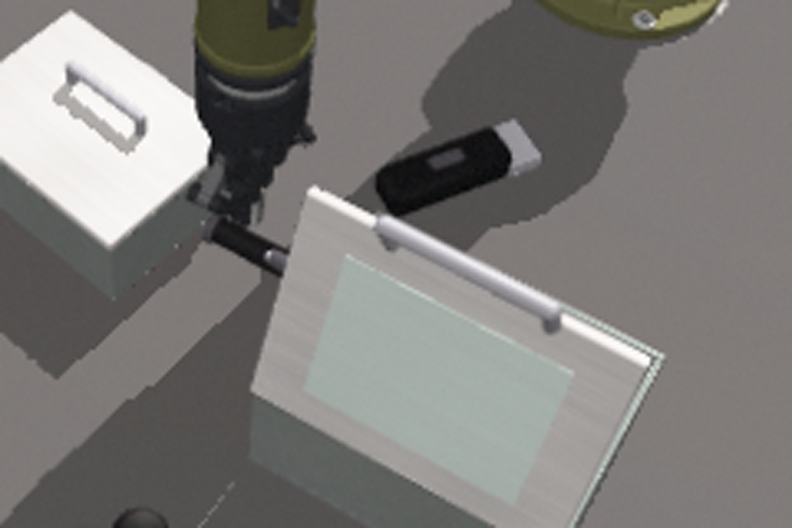

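The knee and lid have moved: the lid handle has shifted about 6 px towards the robot since the last view, and the pin now sits to the far side of the fingers. It may already have broken, so I'll hold briefly and look again.

>>> send_rows([
  {"tx":0,"ty":0,"tz":0,"rx":0,"ry":0,"rz":0},
  {"tx":0,"ty":0,"tz":0,"rx":0,"ry":0,"rz":0},
])

```text
t: 13.95
tcp_pos: [0.5669, 0.0002, 0.1515]
ee_rot: [0.0, 0.649, 0.761, 0.0]
wrist_force: [-0.3, 0.1, -0.5]
finger_gap: 0.0003
```

Run:
```python
from h import *
s=env.sense();print(s['t'],s['tcp_pos'],s['wrist_force'])
a=env.read_camera("wrist");cv2.imwrite("pics/w9.png",a)
a=env.read_camera("scene")
cv2.imwrite("pics/s9.png",cv2.resize(a[140:300,200:440],None,fx=3.3,fy=3.3,interpolation=cv2.INTER_CUBIC))
```

```text
13.95 [5.66927250e-01 1.90269416e-04 1.51541318e-01] [-0.31164022  0.09172292 -0.50315823]
```

View pics/w9.png

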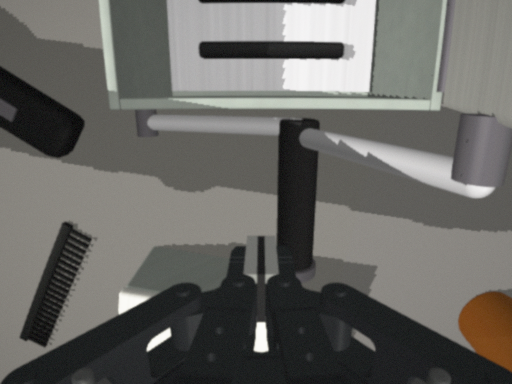

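View pics/s9.png

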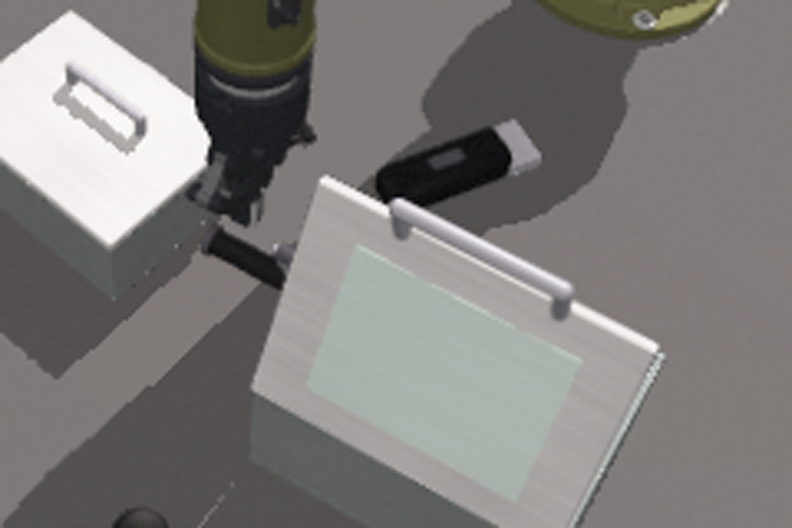

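The knee has broken and the lid is sinking on its own: it has opened less in each view, and the wrist force is about 0. I'll draw clear upwards and wait.

>>> send_rows([
  {"tx":0,"ty":0,"tz":0.03,"rx":0,"ry":0,"rz":0},
  {"tx":0,"ty":-0.01,"tz":0.07,"rx":0,"ry":0,"rz":0},
  {"tx":0,"ty":-0.03,"tz":0.11,"rx":0,"ry":0,"rz":0},
  {"tx":0,"ty":-0.06,"tz":0.15,"rx":0,"ry":0,"rz":0},
  {"tx":0,"ty":-0.1,"tz":0.18,"rx":0,"ry":0,"rz":0},
  {"tx":0,"ty":-0.14,"tz":0.2,"rx":0,"ry":0,"rz":0},
  {"tx":0,"ty":-0.17,"tz":0.2,"rx":0,"ry":0,"rz":0},
  {"tx":0,"ty":-0.2,"tz":0.2,"rx":0,"ry":0,"rz":0},
  {"tx":0,"ty":-0.2,"tz":0.2,"rx":0,"ry":0,"rz":0},
  {"tx":0,"ty":-0.2,"tz":0.2,"rx":0,"ry":0,"rz":0},
  {"tx":0,"ty":-0.2,"tz":0.2,"rx":0,"ry":0,"rz":0},
  {"tx":0,"ty":-0.2,"tz":0.2,"rx":0,"ry":0,"rz":0},
  {"tx":0,"ty":-0.2,"tz":0.2,"rx":0,"ry":0,"rz":0},
  {"tx":0,"ty":-0.2,"tz":0.2,"rx":0,"ry":0,"rz":0},
  {"tx":0,"ty":-0.2,"tz":0.2,"rx":0,"ry":0,"rz":0},
  {"tx":0,"ty":-0.2,"tz":0.2,"rx":0,"ry":0,"rz":0},
  {"tx":0,"ty":-0.2,"tz":0.2,"rx":0,"ry":0,"rz":0},
  {"tx":0,"ty":-0.2,"tz":0.2,"rx":0,"ry":0,"rz":0},
  {"tx":0,"ty":-0.2,"tz":0.2,"rx":0,"ry":0,"rz":0},
  {"tx":0,"ty":-0.2,"tz":0.2,"rx":0,"ry":0,"rz":0},
])

```text
t: 16.05
tcp_pos: [0.5668, -0.1999, 0.3514]
ee_rot: [0.0, 0.649, 0.761, 0.0]
wrist_force: [0.4, -0.3, 0.4]
finger_gap: 0.0
```

>>> send_rows([
  {"tx":0,"ty":0,"tz":0,"rx":0,"ry":0,"rz":0},
  {"tx":0,"ty":0,"tz":0,"rx":0,"ry":0,"rz":0},
  {"tx":0,"ty":0,"tz":0,"rx":0,"ry":0,"rz":0},
  {"tx":0,"ty":0,"tz":0,"rx":0,"ry":0,"rz":0},
  {"tx":0,"ty":0,"tz":0,"rx":0,"ry":0,"rz":0},
  {"tx":0,"ty":0,"tz":0,"rx":0,"ry":0,"rz":0},
  {"tx":0,"ty":0,"tz":0,"rx":0,"ry":0,"rz":0},
  {"tx":0,"ty":0,"tz":0,"rx":0,"ry":0,"rz":0},
  {"tx":0,"ty":0,"tz":0,"rx":0,"ry":0,"rz":0},
  {"tx":0,"ty":0,"tz":0,"rx":0,"ry":0,"rz":0},
  {"tx":0,"ty":0,"tz":0,"rx":0,"ry":0,"rz":0},
  {"tx":0,"ty":0,"tz":0,"rx":0,"ry":0,"rz":0},
  {"tx":0,"ty":0,"tz":0,"rx":0,"ry":0,"rz":0},
  {"tx":0,"ty":0,"tz":0,"rx":0,"ry":0,"rz":0},
  {"tx":0,"ty":0,"tz":0,"rx":0,"ry":0,"rz":0},
  {"tx":0,"ty":0,"tz":0,"rx":0,"ry":0,"rz":0},
  {"tx":0,"ty":0,"tz":0,"rx":0,"ry":0,"rz":0},
  {"tx":0,"ty":0,"tz":0,"rx":0,"ry":0,"rz":0},
  {"tx":0,"ty":0,"tz":0,"rx":0,"ry":0,"rz":0},
  {"tx":0,"ty":0,"tz":0,"rx":0,"ry":0,"rz":0},
])

```text
t: 18.05
tcp_pos: [0.5668, -0.1998, 0.3513]
ee_rot: [0.0, 0.649, 0.761, 0.0]
wrist_force: [-0.4, 0.3, -0.2]
finger_gap: 0.0003
```

Run:
```python
from h import *
s=env.sense();print(s['t'],s['tcp_pos'],s['wrist_force'])
a=env.read_camera("scene");b=env.read_camera("top")
o=cv2.imread("pics/scene0.png")
r=np.hstack([o[180:320,240:410],a[180:320,240:410]])
cv2.imwrite("pics/s10.png",cv2.resize(r,None,fx=2.3,fy=2.3,interpolation=cv2.INTER_CUBIC))
o=cv2.imread("pics/top0.png")
r=np.hstack([o[140:260,90:250],b[140:260,90:250]])
cv2.imwrite("pics/t10.png",cv2.resize(r,None,fx=2.5,fy=2.5,interpolation=cv2.INTER_CUBIC))
```

```text
18.05 [ 0.56678591 -0.19980729  0.3513427 ] [-0.41586343  0.2781595  -0.22988761]
```

View pics/s10.png

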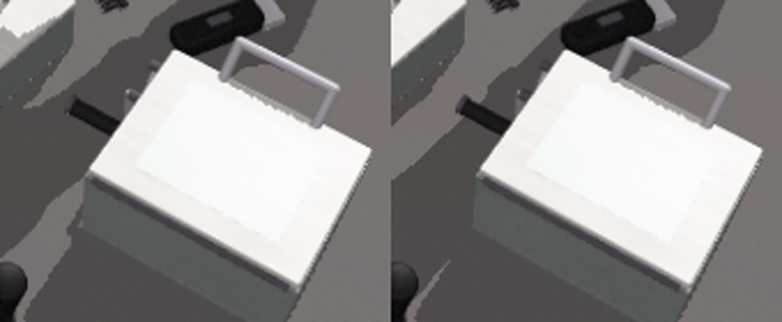

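View pics/t10.png

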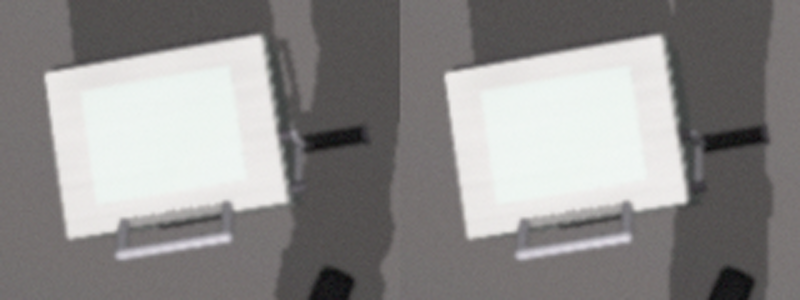

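Lid, handle and pin look the same as at the start (handle near (630,40) and pin end near (460,103) in the right-hand crop). The lid is shut and the arm is clear, so I'll hand in.

```bash
python3 -c "
from station import env
print(env.close_job())"
```

```text
the job is handed in; nothing more can be done
None
```

The steriliser has been aired: the lid was raised until its stay locked, stood open by itself, and is now fully shut again. I handed the job in at about 18 s.

- **Opening:** I lifted the lid by the bar to its stop with about 24 N. Pulling back afterwards met about 11 N with almost no movement, so I took the stay as locked.
- **Standing open:** I let go and rose clear. The lid stayed open for more than 2 s with nothing touching it.
- **Closing:** I pressed down on the knee pin, the stay broke and the lid sank by itself.
- **Last checks:** the scene and top pictures matched the first ones for the lid, handle and pin, and the wrist force was about 0 with the arm well clear.

Three things did not go as expected:

- My first two moves were refused because the rows lacked some of the six values. The arm did not move.
- No pressing force showed at the end of either press move. I confirmed that the knee had broken from the pictures.
- The pin height from the pictures was 0.160 m against the 0.165 m given.

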